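# Clamp the azulejo fragment, snug but not hard

### The job

Put the long azulejo fragment flat on the worktop under the raised pad of the screw clamp, lined up with the clamp and centred, its straight end pushed up to the clamp's column and the broken end pointing out, away from the column. Once it lies there, crank the clamp's handle clockwise until the pad meets the fragment, snug it by feel about an eighth to a quarter of a turn more, no harder or the tile cracks, and let go. Leave the trowel and the mallet where they lie.

Things in the scene. Friction and masses are not known exactly. Their poses are not given: they have to be found in the camera images.
- clamp: Screw clamp fixed to the worktop. Origin: on the screw's vertical axis at worktop height; +x points from the screw to the column, roughly away from the robot. A dark steel cross arm, 34 mm wide, 25 mm thick, underside 52 to 64 mm up (varies, locked), reaches from the column over the screw to 16 mm beyond it. Open below the arm to -x and both sides; the work lies on the bare worktop.
- clamp_stop (a point): Foot of the clamp column's flat front face (the stop), on its middle line at worktop height, 27 mm along +x from the clamp's origin; same axes. The grey column is 44 mm wide, 36 mm deep, 100 mm high. A foot plate 100 mm wide, 10 mm thick starts 1 mm behind this face.
- pad: The clamp's round rubber-faced pad, 30 mm across, at the foot of the screw. Origin: centre of its lower face, at first 22 to 40 mm above the worktop. Goes down 24 mm per clockwise turn of the crank, without rotating. Sprung: after it meets the work it stays there and gives way up the screw (12 mm at most) at 6 N per mm: a quarter turn past first touch presses 36 N.
- crank (a joint): Turn of the crank (rad), clockwise from above positive; each turn lowers screw, crank and knob 24 mm. Range 0 to 9.4, at first 0 to 1.6. The crank points 0.9 rad minus this value from the clamp's +x (anticlockwise positive), so at first to the column side. Stiff: 4 N at the knob when free, 2 to 3 N more a quarter turn past first touch. Stays where left.
- knob_grip (a point): Centre of the upright wooden knob at the crank's end, 24 mm in diameter, 42 mm high, 50 mm from the screw axis, at first 170 to 190 mm above the worktop. It spins freely on its upright pin, so the hand need not turn as it goes round. The crank bar's top is 25 mm below this point.
- fragment: Green glazed terracotta tile fragment, a border strip 150 mm long, 45 mm wide, 14 mm thick, about 0.2 kg, lying flat, glaze up, on the left or right of the clamp. Origin: centre of its underside. +x runs along its length to the straight end; the last 20 mm at the -x end are broken and jagged. +z up.
- fragment_center (a point): Centre of the fragment, half-way up; same axes as the fragment.
- fragment_end (a point): Middle of the fragment's straight end face, 75 mm along +x from its centre, half-way up; same axes as the fragment.
- trowel: Margin trowel lying flat: steel blade 127 x 50 mm along its +x, round wooden handle to -x, 265 mm long in all, 28 mm high at the handle. Origin: on the worktop under the neck where blade and shank join. On the other side of the clamp from the fragment. Leave it.
- mallet: Mallet with a yellow rubber head 60 x 100 x 60 mm, wooden handle 235 mm to its -x. Origin: underside of the head. Far to the right. Leave it.
Things that resemble listed ones, but are neither listed nor needed, are in the scene too. Leave any blue or pink look-alike of the clamp alone. What is shaped like the fragment but yellow is not meant.

How it is judged:
On the way, in this order (a step that is already met when the one before it is completed fails the run):
1. the fragment lies under the still open pad, flat, straight end up to the column, centred and in line (x of fragment_end in the frame of clamp above 0.021 m and y of fragment_end in the frame of clamp between -0.01 and 0.01 m and angle between the x axis of fragment and the x axis of clamp, either way round below 0.16 rad and x of fragment_center in the frame of clamp below 0 m and height (world z) of fragment below 0.004 m and angle between fragment's own z axis and vertical below 0.06 rad and contact force between pad and fragment below 0.5 N), for 0.2 s.
2. the pad is cranked down and presses the fragment with more than 10 N (contact force between pad and fragment above 10 N), for 0.2 s.
At the end, for the whole second after the job is handed in: Fragment flat on the worktop, straight end within 6 mm of the column and centred within 10 mm, in line within 9 degrees, broken end outwards; pad presses it with 10 to 60 N; fragment and crank at rest; trowel and mallet within 30 mm of their places (contact force between pad and fragment between 10 and 60 N and x of fragment_end in the frame of clamp above 0.021 m and y of fragment_end in the frame of clamp between -0.01 and 0.01 m and angle between the x axis of fragment and the x axis of clamp, either way round below 0.16 rad and x of fragment_center in the frame of clamp below 0 m and angle between fragment's own z axis and vertical below 0.06 rad and height (world z) of fragment below 0.004 m and linear speed of fragment below 0.01 m/s and velocity of joint crank between -0.05 and 0.05 rad/s); the robot touches nothing.
It fails at once if the pad presses the fragment with more than 60 N (the tile cracks) (contact force between pad and fragment above 60 N).
It fails at once if the trowel is moved more than 30 mm (distance of trowel from where it was at the start of the episode above 0.03 m).
It fails at once if the mallet is moved more than 30 mm (distance of mallet from where it was at the start of the episode above 0.03 m).
It also fails if it takes over 72 s, if anything falls off the work surface, if the arm or the gripper's body presses on something with over 40 N, if the wrist force passes 120 N, or if a joint passes its speed limit or range.

### The arm

A 6-joint arm with a two-finger parallel gripper is mounted at the origin on the work surface. World frame = base frame: x ahead of the robot, y to its left, z up, the work surface at z = 0. Lengths are in m, angles in rad, forces in N, time in s.
With the tool pointing down it reaches from about 0.4 to 0.925 m from the base axis. Payload 12.5 kg.
Tool frame: the origin (TCP) lies on the centre line of the jaws, within the pads' length; the fingertips stand robot.tips_ahead ahead of it and the grasp point (between the pads) lies 11 mm behind it (robot.tips_ahead is the distance from the TCP to the fingertips, in m); z points along the fingers, y is the line along which they close (so a half turn about z gives the same grasp; the last joint's range is limited). The gripper opens to 95 mm and grips with 3 to 60 N. Pads are 20 mm wide; open, the fingers measure 119 mm over their backs; the gripper's body (75 mm by 180 mm) begins 59 mm behind the grasp point.
Start: joints at [-1.239, 0.491, 1.559, -0, 1.092, -0.106], TCP at [0.265, -0.566, 0.223] pointing down, gripper open.
Joint ranges: [-3.1, 3.1], [-0.84, 2.19], [0.05, 2.79], [-1.13, 4.28], [0.06, 2.93], [-2.69, 2.69]. Speed limits (rad/s): [2.22, 2.22, 2.79, 3.14, 3.14, 3.14].

### API

Orientations are given as a unit quaternion [w, x, y, z].
In Python, from rig import robot, imaging, spotter gives the robot as it stands.
- The arm moves only by the shell command python3 -m creep 'ROWS' [FORCE]. ROWS is JSON, a list that holds one entry, the list of rows, each a list of 7 numbers: the shift along the world's x, y, z in cm, then the turn, a rotation vector about the world's x, y, z in rad, then the closure, from -1 (fully open) to 1 (shut). A call has 1 to 5 rows; each row is the pose to reach, as a shift and turn from the pose commanded when the call began; what a row does not reach only later rows make up. A row lasts 1/10 s, in which the tool goes at most 50 mm and 8.59 degrees, less where a joint would pass 70% of its speed; a pose out of reach is approached as far as the arm can. A call with a gripper value outside its range is refused whole. The fingers move at their own pace and stop on an object; FORCE is the grip in N (left out, the last holds). Time passes only in rows, so rows that repeat a pose let the fingers close. It gives the time, the measured TCP pose, the force, the opening and the grip force at its end, in the units of the state.
- robot.read_state(): the state, without advancing time (a new reading comes with each control period).
- imaging.snapshot(name): name is "scene" or "top" or "wrist"; returns (picture, depth): 400x640x3 uint8, red, green, blue; 400x640 float32, m along the optical axis (not along the pixel's ray), 0 where there is no reading.
- imaging.camera_model(name): a dict with "mtx" (3x3 intrinsics, pixels), "R" (3x3) and "t" (3): a world point X has camera coordinates R X + t; the wrist camera has in their place "T_tool_cam" (4x4, takes a point from camera to tool coordinates, whose origin is the TCP and whose axes are the flange's). Camera axes: x right, y down, z forward; pixel columns grow to the right and rows downward; lengths in m; the calibration is good to about 2 mm. The wrist camera is an equidistant fisheye: a pixel r from the principal point sees the ray r / f radians off the axis. A picture is of the moment at which its call begins: read the wrist's pose just before it. camera_model takes no time and is no camera call.
- robot.sign_off(): hands the job in; it is judged then, once.
Trained networks look in the newest picture that a camera, given by its name, has taken for a name from the list of things; names that differ only in an ending like _2 or _b are one class to them, and where a whole thing is asked for, a point or a joint stands for the part that bears it (a point fixed in the world has none). Each returns a list of dicts, best first, with "p" (0 to 1); they miss things now and then, are a little off and sometimes report something else, mostly with a low value. They report only what shows in the picture. A call takes as long as a camera call. They do not tell look-alikes from the thing itself.
- spotter.search_frame(camera, name): "centre" ([row, column] in pixels, amid what is visible of it).
The state is a dict: "time_s": time; "q": joint angles; "joint_vel": joint speeds; "joint_efforts": joint torques, N m; "tcp_pos": TCP position; "tcp_rot": TCP orientation; "ft_force": force on the tool from outside, world axes, zero at the start; "ft_torque": the same for the moment, N m; "width": finger opening in m; "gripper_force": force on a finger pad.
Only numpy, scipy, OpenCV 4.12 (cv2) and the standard library are available. Lean on these libraries where they do the work, as an engineer would, in place of code of your own. Each camera call takes 0.05 s, during which the arm holds its last target. There are 200 camera calls.

## Working session

There is one attempt and no reset: what is moved stays moved. The work goes in short steps, Python scripts to look and compute and a shell command to move; the robot and the scene stay as the last step left them, time stands still between calls to the robot, and variables do not carry over. Pictures are saved under pics/ and viewed, at most 10 in all, crops included, and the job is handed in when it is done.

```bash
ls; mkdir -p pics; cat > h.py <<'E'
import numpy as np, cv2
from rig import robot, imaging, spotter
def px2w(cam,depth,r,c,d=None):
    m=imaging.camera_model(cam);K=np.array(m["mtx"]);R=np.array(m["R"]);t=np.array(m["t"])
    d=depth[int(r),int(c)] if d is None else d
    p=np.linalg.inv(K)@np.array([c,r,1.])*d
    return R.T@(p-t)
def cloud(cam,depth):
    m=imaging.camera_model(cam);K=np.array(m["mtx"]);R=np.array(m["R"]);t=np.array(m["t"])
    v,u=np.mgrid[0:depth.shape[0],0:depth.shape[1]]
    p=np.stack([(u-K[0,2])/K[0,0]*depth,(v-K[1,2])/K[1,1]*depth,depth],-1)
    P=(p-t)@R; P[depth==0]=np.nan
    return P
def save(n,a): cv2.imwrite("pics/"+n+".png",a[...,::-1])
E
python3 - <<'E'
from h import *
s=robot.read_state();print(s["time_s"],s["tcp_pos"],s["tcp_rot"],robot.tips_ahead)
for cam in("scene","top"):
    im,d=imaging.snapshot(cam);save(cam+"0",im);np.savez("/tmp/"+cam,im=im,d=d)
    for n in("clamp","pad","knob_grip","fragment","trowel","mallet"):
        for o in spotter.search_frame(cam,n)[:4]:
            r,c=o["centre"];print(cam,n,round(o["p"],2),int(r),int(c),px2w(cam,d,r,c).round(3))
a=np.vstack([np.load(f"/tmp/{c}.npz")["im"] for c in("top",)])
E
```

```text
pics
0.0 [ 0.26489587 -0.56580639  0.22205423] [-5.78432131e-04  9.76134256e-01  2.17167162e-01 -6.24945150e-05] 0.008
scene clamp 0.9 339 314 [0.767 0.178 0.088]
scene clamp 0.69 269 280 [ 0.707 -0.019  0.082]
scene clamp 0.34 265 296 [ 0.653 -0.026  0.04 ]
scene knob_grip 0.72 205 240 [ 0.709 -0.169  0.198]
scene knob_grip 0.68 318 334 [0.743 0.211 0.2  ]
scene knob_grip 0.56 226 275 [ 0.685 -0.058  0.201]
scene fragment 0.95 199 295 [ 0.487 -0.232  0.01 ]
scene fragment 0.87 188 352 [ 0.319 -0.154  0.01 ]
scene trowel 0.62 320 403 [0.537 0.257 0.003]
scene trowel 0.49 203 290 [ 0.507 -0.229  0.011]
scene mallet 0.69 157 239 [ 0.533 -0.457  0.058]
top clamp 0.67 142 359 [ 0.702 -0.223  0.109]
top clamp 0.63 133 240 [0.742 0.154 0.106]
top clamp 0.58 146 308 [ 0.673 -0.064  0.176]
top clamp 0.24 149 308 [ 0.669 -0.063  0.155]
top knob_grip 0.54 129 221 [0.727 0.193 0.204]
top knob_grip 0.42 141 309 [ 0.683 -0.067  0.201]
top knob_grip 0.41 135 349 [ 0.694 -0.187  0.209]
top fragment 0.76 214 365 [ 0.483 -0.239  0.013]
top fragment 0.54 262 332 [ 0.33  -0.127  0.022]
top trowel 0.58 207 212 [ 0.522  0.264 -0.003]
top mallet 0.78 197 445 [ 0.525 -0.492  0.059]
top mallet 0.33 211 369 [ 0.493 -0.252  0.013]
```

View pics/top0.png

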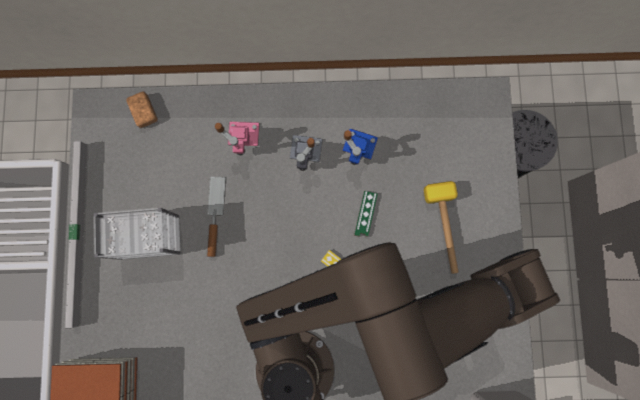

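View pics/scene0.png

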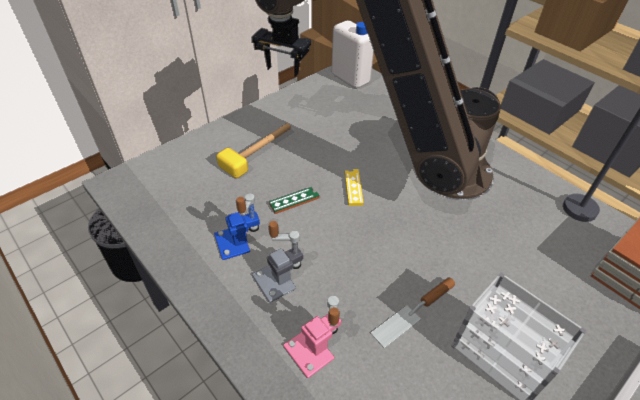

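Possible fragments: green (top 214,365) and yellow (262,332), so green is the one. Possible clamps: pink (133,240), grey (147,308) and blue (145,359), so grey is the one. I'll check both choices in a close crop and measure them.

```bash
python3 - <<'E'
from h import *
z=np.load("/tmp/top.npz");t,d=z["im"],z["d"];s=np.load("/tmp/scene.npz")
a=cv2.resize(t[115:245,285:395],None,fx=4.6,fy=4.6,interpolation=cv2.INTER_CUBIC)[:590,:400]
b=cv2.resize(s["im"][180:305,230:330],None,fx=4,fy=4,interpolation=cv2.INTER_CUBIC)
a=cv2.resize(t[115:245,290:385],(400,547),interpolation=cv2.INTER_CUBIC);b=cv2.resize(b,(400,547))
save("crop",np.hstack([a,b]))
for cam,D in(("top",z),("scene",s)):
    P=cloud(cam,D["d"]);x,y,h=P[...,0],P[...,1],P[...,2]
    # fragment by height
    m=(h>.006)&(h<.022)&(x>.38)&(x<.58)&(y>-.33)&(y<-.13)
    n,l,st,_=cv2.connectedComponentsWithStats(m.astype(np.uint8));k=1+st[1:,4].argmax();Q=P[l==k]
    (c,sz,an)=cv2.minAreaRect((Q[:,:2]*1000).astype(np.float32));print(cam,"frag",len(Q),np.round(c,1),np.round(sz,1),an,Q[:,2].mean())
    # clamp column/arm
    for lo,hi,nm in((.004,.016,"foot"),(.06,.105,"col+arm"),(.17,.23,"knob")):
        m=(h>lo)&(h<hi)&(x>.6)&(x<.8)&(y>-.14)&(y<.03);Q=P[m]
        if len(Q)>5:
            c,sz,an=cv2.minAreaRect((Q[:,:2]*1000).astype(np.float32));print(cam,nm,len(Q),np.round(c,1),np.round(sz,1),round(an,1),Q.mean(0).round(3),Q[:,2].max())
E
```

```text
top frag 577 [ 483.7 -244.8] [ 55.2 151.4] 73.7962646484375 0.014951311065615838
top foot 820 [699.7 -55. ] [199.8 169. ] 0.3 [ 0.703 -0.056  0.008] 0.01586925089678271
top col+arm 249 [671.7 -44.1] [56.2 87.1] 81.8 [ 0.671 -0.043  0.09 ] 0.1049085065798631
top knob 64 [682.4 -71.9] [20.2 21.8] 55.7 [ 0.681 -0.072  0.197] 0.2096969101697146
scene frag 569 [ 486.7 -240.1] [ 54.3 152.4] 77.57186889648438 0.012020047262722424
scene foot 730 [691.9 -43.8] [154.3 182.2] 82.6 [ 0.724 -0.042  0.009] 0.01588482609816602
scene col+arm 646 [675.1 -40.1] [56.9 86.3] 79.8 [ 0.685 -0.036  0.086] 0.10384656126547619
scene knob 122 [686.4 -68.2] [22.4 21.7] 14.6 [ 0.688 -0.066  0.19 ] 0.20336876656711078
```

View pics/crop.png

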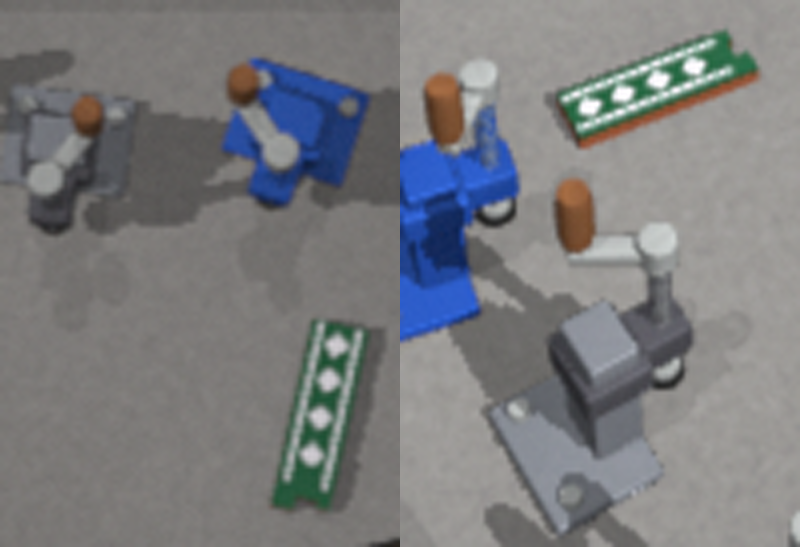

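The crop confirms both. The grey clamp's knob is at (85,115) and its arm points down-image. The green fragment's straight end faces away from the robot (345,325) and its jagged end faces the robot (300,500). Next I move above the fragment for a wrist view.

```bash
python3 -m creep '[[[5,8,0,0,0,-0.15,-1],[9,16,0,0,0,-0.3,-1],[13,22,0,0,0,-0.45,-1],[16,28,0,0,0,-0.6,-1],[19,33,0,0,0,-0.68,-1]]]' 30; python3 -m creep '[[[0,0,0,0,0,0,-1],[0,0,0,0,0,0,-1],[0,0,0,0,0,0,-1]]]'
cat >> h.py <<'E'
from scipy.spatial.transform import Rotation as Ro
def wrist():
    s=robot.read_state();im,d=imaging.snapshot("wrist");m=imaging.camera_model("wrist");K=np.array(m["mtx"]);T=np.array(m["T_tool_cam"])
    v,u=np.mgrid[0:400,0:640];a=(u-K[0,2])/K[0,0];b=(v-K[1,2])/K[1,1];th=np.hypot(a,b)+1e-9
    k=np.tan(np.minimum(th,1.5))/th;p=np.stack([a*k*d,b*k*d,d],-1)
    q=s["tcp_rot"];Rm=Ro.from_quat([q[1],q[2],q[3],q[0]]).as_matrix()
    P=(p@T[:3,:3].T+T[:3,3])@Rm.T+np.array(s["tcp_pos"]);P[(d==0)|(th>1.4)]=np.nan
    return im,d,P
def rect(P,lo,hi,x0,x1,y0,y1,nm,extra=None):
    x,y,h=P[...,0],P[...,1],P[...,2]
    m=(h>lo)&(h<hi)&(x>x0)&(x<x1)&(y>y0)&(y<y1)
    if extra is not None:m&=extra
    n,l,st,ce=cv2.connectedComponentsWithStats(m.astype(np.uint8))
    if n<2: return print(nm,"none")
    k=1+st[1:,4].argmax();Q=P[l==k]
    c,sz,an=cv2.minAreaRect((Q[:,:2]*1000).astype(np.float32))
    print(nm,len(Q),np.round(c,1),np.round(sz,1),round(an,1),"z",np.round(np.percentile(Q[:,2],[5,50,95]),4),"px",ce[k].round())
    return Q
E
python3 - <<'E'
from h import *
im,d,P=wrist();save("w1",im);np.savez("/tmp/w1",im=im,d=d,P=P)
g=im.astype(int);green=(g[...,1]>g[...,0]+20)&(g[...,1]>g[...,2]+10)
rect(P,.005,.025,.35,.6,-.4,-.1,"frag")
rect(P,.005,.025,.35,.6,-.4,-.1,"green",green)
rect(P,.06,.11,.58,.8,-.14,.03,"colarm");rect(P,.17,.24,.58,.8,-.14,.03,"knob")
rect(P,.092,.11,.58,.8,-.14,.03,"coltop")
rect(P,-.02,.004,.45,.5,-.15,-.05,"table")
E
```

```text
time_s: 1.2
tcp_pos: [0.3887, -0.3518, 0.2228]
tcp_rot: [0.0, 0.992, -0.124, 0.0]
ft_force: [0.7, 0.1, 0.8]
width: 0.095
gripper_force: 0.0
time_s: 1.5
tcp_pos: [0.3879, -0.3541, 0.2227]
tcp_rot: [0.0, 0.993, -0.121, 0.0]
ft_force: [0.3, -0.6, -0.1]
width: 0.0953
gripper_force: 0.0
frag 4109 [ 486.  -242.5] [ 46.9 150.9] 75.1 z [0.0126 0.0155 0.0168] px [216. 128.]
green 2634 [ 485.7 -242.3] [ 46.6 150.3] 75.3 z [0.0139 0.0154 0.0167] px [216. 131.]
colarm 1984 [672.4 -45.7] [58.9 85.5] 82.4 z [0.0678 0.0871 0.1022] px [49. 49.]
knob 1 [677.8 -83.5] [0. 0.] 0.0 z [0.1702 0.1702 0.1702] px [15. 23.]
coltop 578 [690.8 -48.4] [46.1 37. ] 81.4 z [0.0938 0.1008 0.1025] px [41. 37.]
table 1869 [ 475. -100.] [99.7 50. ] 90.0 z [0.0002 0.0014 0.0027] px [136. 167.]
```

View pics/w1.png

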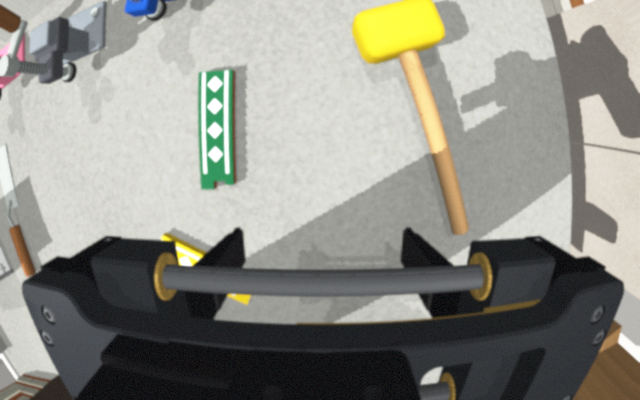

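The wrist view shows the fragment at (217,128), with its jagged end nearest the hand, and the grey clamp at (50,45). Fragment centre is (486,-242) mm at yaw -14.8°, and its size matches the description. I grasp it 30 mm towards the broken end.

```bash
python3 -m creep '[[[3.5,6,-4,0,0,-0.015,-1],[6.9,11.9,-8,0,0,-0.015,-1],[6.9,11.9,-8,0,0,-0.015,-1],[6.9,11.9,-10,0,0,-0.015,-1],[6.9,11.9,-10,0,0,-0.015,-1]]]' 30; python3 - <<'E'
from h import *
im,d,P=wrist()
s=robot.read_state();p=np.array(s["tcp_pos"]);g=np.array([.457,-.2347,.012]);print(s["tcp_pos"],(g-p)*100, s["tcp_rot"])
rect(P,.005,.025,.35,.6,-.4,-.1,"frag");rect(P,.092,.11,.58,.8,-.14,.03,"coltop");rect(P,.06,.11,.58,.8,-.14,.03,"colarm")
rect(P,-.02,.004,.45,.5,-.15,-.05,"table")
E
```

```text
time_s: 2.05
tcp_pos: [0.4563, -0.2336, 0.1202]
tcp_rot: [-0.001, 0.992, -0.128, -0.002]
ft_force: [-0.1, 0.5, -0.4]
width: 0.095
gripper_force: 0.0
[ 0.45663977 -0.23477792  0.12183364] [ 3.60234669e-02  7.79209407e-03 -1.09833636e+01] [-5.03830428e-04  9.91749365e-01 -1.28185362e-01 -1.20648902e-03]
frag 8265 [ 486.  -242.1] [ 46. 150.] 75.6 z [0.0144 0.0156 0.0168] px [322. 163.]
coltop 1341 [690.5 -48.7] [46.  36.9] 81.5 z [0.0934 0.1008 0.1025] px [42. 24.]
colarm 4483 [671.4 -46.2] [56.7 83.2] 80.7 z [0.0681 0.0872 0.1023] px [55. 43.]
table 3931 [ 475. -100.] [99.9 50. ] 90.0 z [0.0003 0.0015 0.0026] px [194. 213.]
```

```bash
python3 -m creep '[[[0,0,-4,0,0,0,-1],[0,0,-8,0,0,0,-1],[0,0,-10,0,0,0,-1],[0,0,-11,0,0,0,-1],[0,0,-11,0,0,0,-1]]]' 30;  python3 -m creep '[[[0,0,0,0,0,0,1],[0,0,0,0,0,0,1],[0,0,0,0,0,0,1],[0,0,0,0,0,0,1],[0,0,0,0,0,0,1]]]' 30
```

```text
time_s: 2.6
tcp_pos: [0.4569, -0.2356, 0.0127]
tcp_rot: [-0.0, 0.992, -0.129, -0.0]
ft_force: [0.2, -0.2, 0.4]
width: 0.0954
gripper_force: 0.0
time_s: 3.1
tcp_pos: [0.4573, -0.2343, 0.013]
tcp_rot: [0.0, 0.992, -0.128, 0.0]
ft_force: [0.2, -0.9, -0.5]
width: 0.0607
gripper_force: 0.0
```

```bash
python3 -m creep '[[[0,0,0,0,0,0,1],[0,0,0,0,0,0,1],[0,0,0,0,0,0,1],[0,0,0,0,0,0,1]]]' 30;  python3 -m creep '[[[0,0,1,0,0,0,1],[0,0,3,0,0,0,1],[0,3,3,0,0,0.03,1],[0.5,6,3,0,0,0.06,1],[1,9,3,0,0,0.11,1]]]' 30; python3 -m creep '[[[0.4,4,0,0,0,0,1],[0.8,8,0,0,0,0,1],[1.2,11,0,0,0,0,1],[1.2,12.5,0,0,0,0,1],[1.2,12.5,0,0,0,0,1]]]'; python3 - <<'E'
from h import *
im,d,P=wrist();save("w2",im);np.savez("/tmp/w2",im=im,d=d,P=P)
s=robot.read_state();print(s["tcp_pos"],s["tcp_rot"],s["width"])
rect(P,.015,.060,.38,.62,-.12,.1,"frag")
q=rect(P,.092,.11,.58,.8,-.14,.03,"coltop");rect(P,.06,.11,.58,.8,-.14,.03,"colarm")
E
```

```text
time_s: 3.5
tcp_pos: [0.4571, -0.2342, 0.0127]
tcp_rot: [0.0, 0.992, -0.128, -0.0]
ft_force: [-0.2, 1.4, 2.5]
width: 0.0445
gripper_force: 30.0
time_s: 4.0
tcp_pos: [0.4671, -0.1435, 0.0434]
tcp_rot: [0.0, 0.997, -0.073, 0.0]
ft_force: [0.4, 0.7, -1.3]
width: 0.0449
gripper_force: 30.0
time_s: 4.5
tcp_pos: [0.479, -0.0177, 0.0431]
tcp_rot: [0.0, 0.997, -0.072, -0.0]
ft_force: [-0.6, 0.0, -1.3]
width: 0.0448
gripper_force: 30.0
[ 0.47915206 -0.01869937  0.04308346] [ 7.61784615e-05  9.97361553e-01 -7.25942066e-02  9.06266240e-05] 0.04484699682564513
frag 18165 [525.6 -25.3] [ 59.5 116.1] 82.6 z [0.0448 0.0459 0.0472] px [322. 164.]
coltop none
colarm none
```

View pics/w2.png

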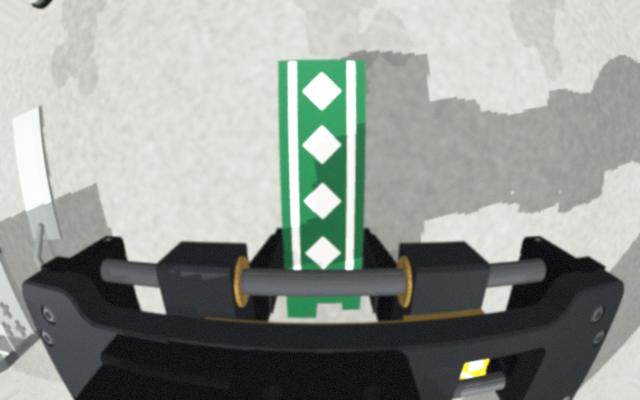

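```bash
python3 - <<'E'
from h import *
z=np.load("/tmp/w2.npz");P=z["P"]
Q=rect(P,.043,.050,.51,.62,-.12,.1,"frag")
a=np.radians(-8.5);u=np.array([np.cos(a),np.sin(a)]);v=np.array([-u[1],u[0]])
col=np.array([.6906,-.0485]);stop=col-.018*u;org=stop-.027*u;print("org",org)
X=(Q[:,:2]-org)@u;Y=(Q[:,:2]-org)@v
print("end x",np.percentile(X,[99,99.8]),"y",np.percentile(Y,[1,50,99]))
b=np.linspace(X.min()+.005,X.max()-.005,8);ys=[]
for i in range(7):
    m=(X>b[i])&(X<b[i+1]);ys.append((Y[m].min()+Y[m].max())/2)
print(np.round(ys,4),np.degrees(np.polyfit((b[1:]+b[:-1])/2,ys,1)[0]))
t=np.array(robot.read_state()["tcp_pos"]);print("tcp in clamp",(t[:2]-org)@u,(t[:2]-org)@v,"u",u,v)
E
```

```text
frag 11933 [545.2 -28.3] [45.7 76.5] 82.4 z [0.0448 0.0459 0.047 ] px [321. 128.]
org [ 0.64609429 -0.04184858]
end x [-0.06464276 -0.06395676] y [-0.02357634 -0.00120609  0.02051215]
[-0.0018 -0.0018 -0.0018 -0.0018 -0.0015 -0.0014 -0.0012] 0.6157633875883067
tcp in clamp -0.16853017978721258 -0.0017806967382044607 u [ 0.98901586 -0.14780941] [0.14780941 0.98901586]
```

```bash
python3 -c "
from h import *
print(np.round(imaging.camera_model('wrist')['T_tool_cam'],3))"; python3 -m creep '[[[0,0.13,-1.5,0,0,0,1],[0,0.13,-2.9,0,0,0,1],[0,0.13,-2.9,0,0,0,1],[2,-0.17,-2.9,0,0,0,1],[4,-0.47,-2.9,0,0,0,1]]]'
```

```text
[[ 0.    -0.968 -0.25   0.07 ]
 [ 1.     0.     0.     0.002]
 [-0.    -0.25   0.968 -0.164]
 [ 0.     0.     0.     1.   ]]
time_s: 5.05
tcp_pos: [0.5195, -0.0249, 0.0143]
tcp_rot: [0.0, 0.997, -0.074, -0.0]
ft_force: [0.5, 0.3, -0.8]
width: 0.0447
gripper_force: 30.0
```

The wrist camera sits 70 mm ahead of the TCP at clamp height and could hit the screw. So I set the fragment down here, lean the hand 20° back towards the robot, and regrip.

```bash
python3 -m creep '[[[0,0,-0.15,0,0,0,1],[0,0,-0.15,0,0,0,1],[0,0,-0.15,0,0,0,-1],[0,0,-0.15,0,0,0,-1],[0,0,-0.15,0,0,0,-1]]]'; python3 -m creep '[[[0,0,0,0,0,0,-1],[0,0,0.6,0,0,0,-1],[-0.2,0.03,0.6,-0.018,-0.12,0,-1],[-0.6,0.1,0.6,-0.036,-0.24,0,-1],[-0.8,0.12,0.6,-0.052,-0.346,0,-1]]]';python3 -m creep '[[[0,0,0,0,0,0,-1],[0,0,-0.3,0,0,0,-1],[0,0,-0.3,0,0,0,-1]]]'; python3 - <<'E'
from h import *
im,d,P=wrist();save("w3",im);np.savez("/tmp/w3",im=im,d=d,P=P)
s=robot.read_state();print(s["tcp_pos"],s["tcp_rot"],s["width"],s["q"])
Q=rect(P,.009,.022,.53,.66,-.12,.05,"frag")
rect(P,.092,.11,.58,.8,-.14,.03,"coltop");rect(P,.06,.11,.58,.8,-.14,.03,"colarm")
E
```

```text
time_s: 5.55
tcp_pos: [0.5188, -0.024, 0.0124]
tcp_rot: [0.0, 0.997, -0.074, -0.0]
ft_force: [0.3, -0.4, -0.3]
width: 0.0635
gripper_force: 0.0
time_s: 6.05
tcp_pos: [0.5196, -0.0237, 0.0361]
tcp_rot: [0.009, 0.985, -0.072, 0.155]
ft_force: [2.4, -0.7, 0.2]
width: 0.0949
gripper_force: 0.0
time_s: 6.35
tcp_pos: [0.5251, -0.0247, 0.0352]
tcp_rot: [0.01, 0.985, -0.072, 0.157]
ft_force: [0.6, 0.4, 0.2]
width: 0.0951
gripper_force: 0.0
[ 0.5249224  -0.0246897   0.03514366] [ 0.00950321  0.98495588 -0.07218303  0.15672017] 0.09462618283403584 [-0.18000008  0.59148809  2.1713663   0.22159721  0.06532625  1.31824476]
frag 9630 [574.8 -34.2] [45.6 96.8] 82.0 z [0.0144 0.0156 0.0166] px [323. 171.]
coltop 223 [642.2 -39.7] [14.9  7.3] 80.9 z [0.0922 0.0956 0.0985] px [314.   4.]
colarm 3538 [649.1 -41.2] [54.5 39.8] 81.8 z [0.0673 0.0859 0.0928] px [315.  24.]
```

View pics/w3.png

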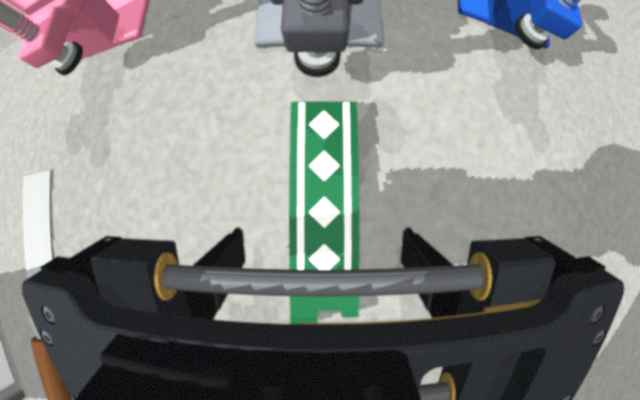

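The picture shows the clamp arm at (315,25) with its pad at (318,62), and the fragment at (324,170), about 3-4 mm to the right of the clamp line. Joint 5 is at its limit, so the lean won't work. Instead I level the hand, back off and turn it half round, which puts the camera on the robot's side.

```bash
python3 -m creep '[[[-2,0.3,2,0.02,0.14,0,-1],[-4,0.6,3,0.04,0.28,0,-1],[-6,0.9,3,0.046,0.311,0,-1],[-6,0.9,3,0.046,0.311,0,-1]]]'; for i in 1 2 3 4; do python3 -m creep '[[[0,0,0,0,0,0.15,-1],[0,0,0,0,0,0.3,-1],[0,0,0,0,0,0.45,-1],[0,0,0,0,0,0.6,-1],[0,0,0,0,0,0.74,-1]]]' | grep tcp_; done; python3 -m creep '[[[0,0,0,0,0,0.15,-1],[0,0,0,0,0,0.18,-1],[0,0,0,0,0,0.18,-1]]]'; python3 - <<'E'
from h import *
s=robot.read_state();q=s["tcp_rot"];R=Ro.from_quat([q[1],q[2],q[3],q[0]]).as_matrix()
print(s["tcp_pos"],s["q"]);print(R.round(4))
a=np.radians(-8.5);u=[np.cos(a),np.sin(a)]
G=np.array([[u[0],-u[1],0],[u[1],u[0],0],[0,0,1]])@np.diag([-1,1,-1.]);
print("rotvec to go",Ro.from_matrix(G@R.T).as_rotvec().round(3))
E
```

```text
time_s: 6.8
tcp_pos: [0.463, -0.0152, 0.0648]
tcp_rot: [-0.002, 0.997, -0.073, 0.001]
ft_force: [0.0, -0.4, -0.4]
width: 0.0954
gripper_force: 0.0
tcp_pos: [0.4642, -0.0155, 0.0643]
tcp_rot: [-0.002, 0.955, 0.295, 0.001]
tcp_pos: [0.4642, -0.0154, 0.0642]
tcp_rot: [-0.001, 0.784, 0.621, 0.0]
tcp_pos: [0.4642, -0.0154, 0.0642]
tcp_rot: [-0.0, 0.507, 0.862, -0.001]
tcp_pos: [0.4642, -0.0154, 0.0643]
tcp_rot: [0.001, 0.161, 0.987, -0.002]
time_s: 9.1
tcp_pos: [0.4641, -0.0155, 0.0648]
tcp_rot: [0.0, 0.076, 0.997, -0.002]
ft_force: [-0.2, -1.0, 0.9]
width: 0.0951
gripper_force: 0.0
[ 0.46411003 -0.0154615   0.06475023] [-0.17337984  0.51965565  2.0979588  -0.00807188  0.52358425 -1.58595136]
[[-9.886e-01  1.507e-01 -3.000e-04]
 [ 1.507e-01  9.886e-01 -4.000e-03]
 [-3.000e-04 -4.000e-03 -1.000e+00]]
rotvec to go [ 0.004 -0.     0.003]
```

```bash
python3 -m creep '[[[2.5,-0.5,0,0,0,0,-1],[5,-1,0,0,0,0,-1],[5,-1,-3,0,0,0,-1],[5,-1,-5.2,0,0,0,-1],[5,-1,-5.2,0,0,0,-1]]]'; python3 -m creep '[[[0,0,0,0,0,0,1],[0,0,0,0,0,0,1],[0,0,0,0,0,0,1],[0,0,0,0,0,0,1],[0,0,0,0,0,0,1]]]' 30 |grep width;  python3 -m creep '[[[0,0,0,0,0,0,1],[0,0,0,0,0,0,1],[0,0,0,0,0,0,1],[0,0,0,0,0,0,1]]]' 30;python3 -m creep '[[[0,0,0.2,0,0,0,1],[1,0.15,0.2,0,0,0,1],[2.5,-0.07,0.2,0,0,0,1],[4.0,-0.29,0.2,0,0,0,1],[4.3,-0.34,0.2,0,0,0,1]]]'; python3 -m creep '[[[0,0,0,0,0,0,1],[0,0,-0.15,0,0,0,1],[0,0,-0.15,0,0,0,1]]]'; python3 - <<'E'
from h import *
for cam in("top","scene"):
    im,d=imaging.snapshot(cam);P=cloud(cam,d);np.savez("/tmp/p_"+cam,im=im,d=d,P=P)
    g=im.astype(int);green=(g[...,1]>g[...,0]+20)&(g[...,1]>g[...,2]+10)
    save(cam+"1",im);rect(P,.0,.03,.4,.7,-.12,.05,cam+" green",green)
E
python3 -c "
import cv2;a=cv2.imread('pics/scene1.png')[200:320,200:360];cv2.imwrite('pics/s1c.png',cv2.resize(a,(800,600),interpolation=2))"
```

```text
time_s: 9.6
tcp_pos: [0.513, -0.0253, 0.011]
tcp_rot: [-0.002, 0.076, 0.997, -0.002]
ft_force: [0.3, -0.1, 0.6]
width: 0.0951
gripper_force: 0.0
width: 0.0602
time_s: 10.5
tcp_pos: [0.5143, -0.0255, 0.0136]
tcp_rot: [-0.0, 0.074, 0.997, -0.002]
ft_force: [-0.7, 1.4, 3.0]
width: 0.0449
gripper_force: 29.9
time_s: 11.0
tcp_pos: [0.5591, -0.0291, 0.0154]
tcp_rot: [0.0, 0.074, 0.997, -0.002]
ft_force: [1.0, 1.1, -0.9]
width: 0.0448
gripper_force: 29.9
time_s: 11.3
tcp_pos: [0.5567, -0.0288, 0.0138]
tcp_rot: [-0.001, 0.074, 0.997, -0.002]
ft_force: [-0.6, -0.4, -1.2]
width: 0.0448
gripper_force: 29.9
top green none
scene green 218 [613.5 -30.8] [ 36.8 102.8] 82.8 z [0.0089 0.0123 0.0161] px [308. 263.]
```

View pics/s1c.png

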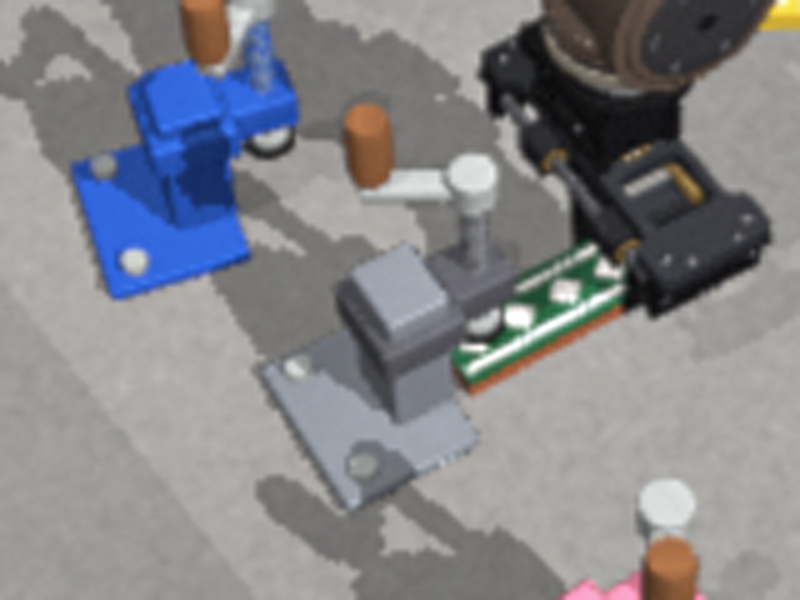

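The view shows the fragment under the pad (485,320), in line with the clamp, with its end a few mm short of the column (455,365). I push it the rest of the way gently.

```bash
python3 -m creep '[[[0.15,-0.02,0,0,0,0,1],[0.3,-0.04,0,0,0,0,1],[0.45,-0.07,0,0,0,0,1],[0.45,-0.07,0,0,0,0,1]]]' 20 |egrep 'pos|force'; python3 -m creep '[[[0.1,-0.01,0,0,0,0,1],[0.2,-0.03,0,0,0,0,1],[0.2,-0.03,0,0,0,0,1]]]' |egrep 'pos|force'; python3 -m creep '[[[0.1,-0.01,0,0,0,0,1],[0.2,-0.03,0,0,0,0,1],[0.2,-0.03,0,0,0,0,1]]]'|egrep 'pos|force'
```

```text
tcp_pos: [0.562, -0.0297, 0.014]
ft_force: [-0.3, -0.4, -0.8]
gripper_force: 19.9
tcp_pos: [0.5639, -0.03, 0.014]
ft_force: [-0.4, 0.0, -0.8]
gripper_force: 19.9
tcp_pos: [0.5652, -0.0301, 0.0138]
ft_force: [-2.1, -0.0, -0.4]
gripper_force: 19.9
```

```bash
python3 -m creep '[[[0.1,-0.01,0,0,0,0,1],[0.1,-0.01,0,0,0,0,1]]]' |egrep 'pos|force'; python3 -m creep '[[[0.1,-0.01,0,0,0,0,1],[0.1,-0.01,0,0,0,0,1]]]'|egrep 'pos|force'
```

```text
tcp_pos: [0.5653, -0.03, 0.0136]
ft_force: [-6.4, 1.4, 1.0]
gripper_force: 19.9
tcp_pos: [0.5654, -0.03, 0.0136]
ft_force: [-10.3, 1.9, 3.6]
gripper_force: 19.9
```

Contact at about 10 N. Now I relax, open, rise and check the placement while measuring the knob and pad.

```bash
python3 -m creep '[[[-0.15,0.02,-0.05,0,0,0,1],[-0.15,0.02,-0.05,0,0,0,1],[-0.15,0.02,-0.05,0,0,0,-1],[-0.15,0.02,-0.05,0,0,0,-1],[-0.15,0.02,-0.05,0,0,0,-1]]]' |egrep 'pos|force'; python3 -m creep '[[[0,0,0,0,0,0,-1],[0,0,0,0,0,0,-1],[0,0,4,0,0,0,-1],[-1,0,8,0,0,0,-1],[-3,0,13,0,0,0,-1]]]' |egrep pos;python3 -m creep '[[[-4,0,5,0,0,0,-1],[-8,0,11,0,0,0,-1],[-10,0,11,0,0,0,-1],[-10,0,11,0,0,0,-1]]]' |egrep pos; python3 - <<'E'
from h import *
a=np.radians(-8.5);u=np.array([np.cos(a),np.sin(a)]);v=np.array([-u[1],u[0]]);org=np.array([.6461,-.0418])
F=lambda Q:np.c_[(Q[:,:2]-org)@u,(Q[:,:2]-org)@v,Q[:,2]]
ims=[]
for cam in("top","scene"):
    im,d=imaging.snapshot(cam);P=cloud(cam,d);np.savez("/tmp/p_"+cam,im=im,d=d,P=P);save(cam+"2",im)
    g=im.astype(int);green=(g[...,1]>g[...,0]+20)&(g[...,1]>g[...,2]+10)
    Q=rect(P,.005,.025,.45,.72,-.12,.05,cam+" tile")
    if Q is not None: print(np.percentile(F(Q),[1,50,99],axis=0).round(4).tolist())
    Q=rect(P,.092,.112,.6,.8,-.14,.03,cam+" coltop")
    if Q is not None: print(np.percentile(F(Q),[1,50,99],axis=0).round(4).tolist())
    br=(g[...,0]>g[...,2]+50)
    Q=rect(P,.15,.24,.58,.8,-.14,.03,cam+" knob",br)
    if Q is not None: print(np.percentile(F(Q),[2,50,98],axis=0).round(4).tolist())
    Q=rect(P,.14,.24,.6,.8,-.14,.03,cam+" hub+bar",~br)
    if Q is not None: print(np.percentile(F(Q),[2,50,98],axis=0).round(4).tolist())
    r,c=((115,190),(280,340)) if cam=="top" else ((200,310),(245,325))
    ims.append(cv2.resize(im[r[0]:r[1],c[0]:c[1]],(400,530),interpolation=2))
save("c2",np.hstack(ims))
E
```

```text
tcp_pos: [0.5667, -0.0303, 0.0136]
ft_force: [-0.5, 0.0, 0.5]
gripper_force: 0.0
tcp_pos: [0.5376, -0.0302, 0.1405]
tcp_pos: [0.4353, -0.03, 0.2536]
top tile 512 [640.4 -53.4] [ 67.8 179. ] 70.5 z [0.0067 0.0147 0.0213] px [306. 174.]
[[-0.0894, -0.0487, 0.0054], [-0.0315, -0.0121, 0.0147], [0.0767, 0.0217, 0.0231]]
top coltop 96 [688.5 -38.3] [30.9 40.4] 73.1 z [0.0942 0.1019 0.1063] px [301. 147.]
[[0.0235, -0.0072, 0.0927], [0.0455, 0.0118, 0.1019], [0.0605, 0.0245, 0.108]]
top knob 31 [683.2 -71.1] [15.4 18.4] 47.8 z [0.1975 0.202  0.2053] px [310. 141.]
[[0.0318, -0.0312, 0.1958], [0.041, -0.0231, 0.202], [0.0508, -0.016, 0.2063]]
top hub+bar 150 [662.  -56.5] [25.6 72.1] 47.3 z [0.1497 0.1598 0.1996] px [305. 152.]
[[-0.0118, -0.0341, 0.1458], [0.0137, -0.0087, 0.1598], [0.0436, 0.0133, 0.2022]]
scene tile 944 [630.4 -24.3] [ 97.6 209.9] 73.6 z [0.0063 0.0113 0.0167] px [301. 267.]
[[-0.1192, -0.0419, 0.0054], [-0.0264, 0.0109, 0.0113], [0.0772, 0.0524, 0.022]]
scene coltop 213 [692.1 -43.9] [44.5 36.1] 82.3 z [0.0934 0.0976 0.1008] px [279. 257.]
[[0.0279, -0.0169, 0.0923], [0.0462, 0.0055, 0.0976], [0.0634, 0.0259, 0.1019]]
scene knob 117 [685.3 -69.3] [23.8 19.4] 61.0 z [0.166  0.1935 0.2009] px [273. 228.]
[[0.0342, -0.03, 0.1635], [0.0448, -0.0149, 0.1935], [0.0529, -0.0102, 0.2018]]
scene hub+bar 215 [668.7 -49.5] [25.6 73.5] 59.2 z [0.1444 0.155  0.1761] px [287. 236.]
[[-0.01, -0.0236, 0.1429], [0.0134, -0.0027, 0.155], [0.0539, 0.0159, 0.1883]]
```

View pics/c2.png

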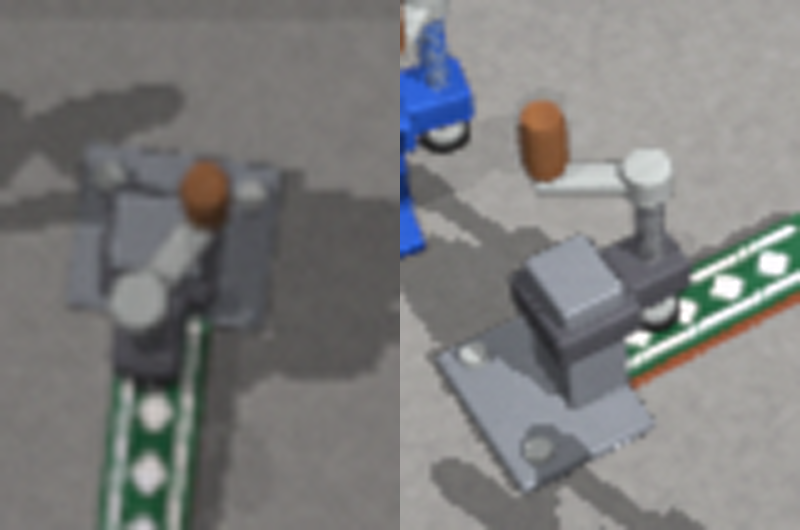

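```bash
python3 - <<'E'
from h import *
a=np.radians(-8.5);u=np.array([np.cos(a),np.sin(a)]);v=np.array([-u[1],u[0]]);org=np.array([.6461,-.0418])
for cam in("top","scene"):
    z=np.load(f"/tmp/p_{cam}.npz");P=z["P"];g=z["im"].astype(int)
    green=(g[...,1]>g[...,0]+20)&(g[...,1]>g[...,2]+10)
    X=(P[...,:2]-org)@u;Y=(P[...,:2]-org)@v;Z=P[...,2]
    wh=(g.min(-1)>170)
    m=(green|wh)&(X>-.11)&(X<.03)&(abs(Y)<.05)&(Z<.03)
    for x0 in np.arange(-.11,.03,.02):
        k=m&(X>x0)&(X<x0+.02)
        if k.sum()>5: print(cam,x0.round(2),k.sum(),np.percentile(Y[k],[2,98]).round(4),np.median(Z[k]).round(4))
    k=m&(X>0);print("maxx",np.sort(X[k])[-5:].round(4))
    if cam=="scene":
        for r in range(255,272): 
            print(r,[(int(Z[r,c]*1000) if X[r,c]>-.03 else 0) for c in range(286,308)],"|",[int(t) for t in g[r,290:304].mean(-1)])
E
```

```text
top -0.09 41 [-0.0213  0.0206] 0.0165
top -0.07 43 [-0.021   0.0217] 0.0149
top -0.05 44 [-0.0197  0.0216] 0.0157
top -0.03 32 [-0.0203  0.0208] 0.0159
maxx [0.0242]
scene -0.11 94 [-0.0213  0.0201] 0.0125
scene -0.09 99 [-0.0212  0.0219] 0.0125
scene -0.07 96 [-0.0199  0.0236] 0.0125
scene -0.05 92 [-0.0213  0.0222] 0.0129
scene -0.03 56 [-0.0094  0.0233] 0.0126
scene -0.01 38 [0.0025 0.0241] 0.0118
scene 0.01 33 [0.0022 0.0249] 0.0133
maxx [0.0215 0.0226 0.0238 0.0238 0.0279]
255 [100, 81, 82, 0, 79, 86, 85, 84, 85, 84, 86, 86, 82, 87, 83, 83, 79, 0, 0, 0, 0, 0] | [101, 102, 101, 101, 106, 108, 103, 104, 105, 108, 109, 102, 87, 82]
256 [99, 77, 86, 83, 83, 81, 79, 82, 85, 81, 87, 88, 82, 79, 80, 78, 74, 0, 0, 0, 0, 0] | [101, 102, 102, 101, 102, 104, 103, 108, 110, 104, 93, 80, 76, 101]
257 [98, 98, 81, 84, 87, 81, 84, 84, 81, 82, 85, 79, 82, 78, 77, 73, 75, 0, 0, 0, 0, 0] | [100, 103, 103, 104, 105, 108, 109, 105, 92, 83, 80, 76, 94, 195]
258 [95, 99, 103, 81, 85, 81, 82, 81, 82, 79, 82, 76, 79, 74, 73, 70, 68, 0, 0, 0, 0, 0] | [100, 104, 105, 108, 112, 101, 92, 83, 80, 77, 78, 76
[... 1354 characters left out ...]
8, 74, 76, 61, 52, 64, 62, 52, 36, 43, 71, 117, 141, 167]
268 [76, 74, 74, 73, 67, 65, 59, 33, 31, 34, 30, 29, 11, 14, 12, 12, 10, 12, 15, 11, 12, 12] | [76, 87, 123, 111, 79, 43, 32, 38, 43, 63, 81, 112, 176, 241]
269 [72, 72, 66, 65, 63, 12, 10, 11, 16, 11, 11, 11, 11, 12, 11, 11, 12, 12, 14, 12, 10, 12] | [116, 174, 240, 248, 217, 119, 65, 64, 81, 112, 171, 237, 238, 216]
270 [70, 69, 67, 57, 13, 15, 12, 10, 11, 13, 14, 13, 11, 13, 11, 15, 12, 12, 12, 11, 12, 7] | [200, 243, 252, 253, 197, 103, 82, 112, 173, 238, 246, 213, 158, 120]
271 [65, 62, 53, 44, 13, 13, 13, 13, 11, 13, 11, 11, 11, 9, 11, 10, 14, 11, 7, 5, 4, 0] | [140, 163, 183, 218, 157, 120, 171, 237, 246, 213, 161, 118, 87, 75]
```

The fragment sits against the column and is centred within about 2 mm. Its pad gap is about 17 mm, so the whole job needs about 0.92 turn. Now the hand goes over the knob and down.

```bash
python3 -m creep '[[[5,-0.8,0,0,0,0,-1],[10,-1.6,0,0,0,0,-1],[15,-2.4,0,0,0,0,-1],[20,-3.2,0,0,0,0,-1],[25,-4.1,0,0,0,0,-1]]]'|grep pos;  python3 -m creep '[[[0,0,0,0,0,0,-1],[0,0,0,0,0,0,-1]]]'; python3 - <<'E'
from h import *
s=robot.read_state();print(((np.array([.685,-.071,.174])-s["tcp_pos"])*100).round(2))
im,d,P=wrist()
br=(im[...,0].astype(int)>im[...,2].astype(int)+40)
rect(P,.15,.24,.58,.8,-.16,.05,"knob",br);rect(P,.14,.24,.6,.75,-.12,.03,"hub")
E
```

```text
tcp_pos: [0.6869, -0.0708, 0.2474]
time_s: 15.0
tcp_pos: [0.6849, -0.0706, 0.2466]
tcp_rot: [-0.003, 0.074, 0.997, -0.002]
ft_force: [-0.5, 0.5, -0.0]
width: 0.095
gripper_force: 0.0
[ 0.01 -0.04 -7.26]
knob 962 [684.  -72.4] [21.9 21.5] 75.1 z [0.1778 0.2022 0.2036] px [323. 221.]
hub 2505 [664.6 -56.4] [25.4 72.6] 48.4 z [0.1552 0.1621 0.2032] px [336. 192.]
```

```bash
python3 -m creep '[[[-0.1,-0.18,-3,0,0,0,-1],[-0.1,-0.18,-6,0,0,0,-1],[-0.1,-0.18,-7.5,0,0,0,-0.5],[-0.1,-0.18,-7.5,0,0,0,1],[-0.1,-0.18,-7.5,0,0,0,1]]]' 25;python3 -m creep '[[[0,0,0,0,0,0,1],[0,0,0,0,0,0,1],[0,0,0,0,0,0,1],[0,0,0,0,0,0,1],[0,0,0,0,0,0,1]]]'|grep width; python3 -m creep '[[[0,0,0,0,0,0,1],[0,0,0,0,0,0,1],[0,0,0,0,0,0,1],[0,0,0,0,0,0,1],[0,0,0,0,0,0,1]]]'; python3 - <<'E'
# circle table, axis (64.63,-4.0) cm, 4.97 r, start -40.7deg, clockwise; per-call deltas for 0.25-rad rows
import numpy as np
A=np.radians(-40.7);f=lambda t:np.array([5*np.cos(A-t),5*np.sin(A-t),-2.4*t/(2*np.pi)])
for k in range(5):
    print(k,[(f(1.25*k+.25*(i+1))-f(1.25*k)).round(2).tolist() for i in range(5)])
E
```

```text
time_s: 15.55
tcp_pos: [0.6836, -0.0724, 0.176]
tcp_rot: [-0.0, 0.074, 0.997, -0.002]
ft_force: [0.7, 0.1, 0.7]
width: 0.0763
gripper_force: 0.0
width: 0.0366
time_s: 16.55
tcp_pos: [0.6834, -0.0721, 0.1748]
tcp_rot: [-0.001, 0.074, 0.997, -0.002]
ft_force: [0.6, 4.3, -0.5]
width: 0.0237
gripper_force: 25.0
0 [[-0.92, -0.84, -0.1], [-2.03, -1.42, -0.19], [-3.24, -1.71, -0.29], [-4.49, -1.69, -0.38], [-5.69, -1.36, -0.48]]
1 [[-1.09, 0.61, -0.1], [-1.99, 1.48, -0.19], [-2.64, 2.54, -0.29], [-3.02, 3.72, -0.38], [-3.09, 4.97, -0.48]]
2 [[0.24, 1.22, -0.1], [0.78, 2.35, -0.19], [1.57, 3.31, -0.29], [2.58, 4.04, -0.38], [3.74, 4.5, -0.48]]
3 [[1.24, 0.16, -0.1], [2.47, 0.01, -0.19], [3.64, -0.45, -0.29], [4.65, -1.18, -0.38], [5.45, -2.13, -0.48]]
4 [[0.54, -1.12, -0.1], [0.78, -2.35, -0.19], [0.72, -3.59, -0.29], [0.35, -4.78, -0.38], [-0.31, -5.84, -0.48]]
```

```bash
python3 -m creep '[[[-0.92,-0.84,-0.1,0,0,0,1],[-2.03,-1.42,-0.19,0,0,0,1],[-3.24,-1.71,-0.29,0,0,0,1],[-4.49,-1.69,-0.38,0,0,0,1],[-5.69,-1.36,-0.48,0,0,0,1]]]'; python3 -m creep '[[[0,0,0,0,0,0,1],[0,0,0,0,0,0,1]]]'
```

```text
time_s: 17.05
tcp_pos: [0.6269, -0.0855, 0.1701]
tcp_rot: [0.001, 0.075, 0.997, -0.001]
ft_force: [9.2, 10.7, -3.2]
width: 0.0235
gripper_force: 25.0
time_s: 17.25
tcp_pos: [0.6259, -0.0849, 0.17]
tcp_rot: [-0.001, 0.074, 0.997, -0.001]
ft_force: [-1.0, 9.7, -0.1]
width: 0.0239
gripper_force: 25.0
```

```bash
python3 -m creep '[[[-1.09,0.65,-0.1,0,0,0,1],[-1.99,1.53,-0.19,0,0,0,1],[-2.64,2.6,-0.29,0,0,0,1],[-3.02,3.8,-0.38,0,0,0,1],[-3.09,5.05,-0.48,0,0,0,1]]]'; python3 -m creep '[[[0,0,0,0,0,0,1]]]' | egrep 'pos|force'; python3 -m creep '[[[0.24,1.22,-0.1,0,0,0,1],[0.78,2.35,-0.19,0,0,0,1],[1.57,3.31,-0.29,0,0,0,1],[2.58,4.04,-0.38,0,0,0,1],[3.74,4.5,-0.48,0,0,0,1]]]'; python3 -m creep '[[[0,0,0,0,0,0,1]]]' | egrep 'pos|force'; python3 -c "
from h import *
p=np.array(robot.read_state()['tcp_pos']);d=p[:2]-[.6463,-.040];print(np.hypot(*d),np.degrees(np.arctan2(d[1],d[0])))
im,d=imaging.snapshot('scene');save('s5',im)
cv2.imwrite('pics/s5c.png',cv2.resize(im[200:310,245:345,::-1],(600,600),interpolation=2))"
```

```text
time_s: 17.75
tcp_pos: [0.5958, -0.036, 0.1654]
tcp_rot: [0.0, 0.074, 0.997, -0.003]
ft_force: [7.1, -4.7, -3.7]
width: 0.0235
gripper_force: 25.0
tcp_pos: [0.596, -0.0347, 0.1653]
ft_force: [4.0, 3.4, -2.4]
gripper_force: 25.0
time_s: 18.35
tcp_pos: [0.6333, 0.01, 0.1605]
tcp_rot: [-0.001, 0.074, 0.997, -0.003]
ft_force: [-1.1, -10.4, 1.6]
width: 0.0236
gripper_force: 25.0
tcp_pos: [0.6346, 0.0101, 0.1605]
ft_force: [4.9, -3.3, -1.4]
gripper_force: 25.0
0.05143577554591744 103.13583799648856
```

View pics/s5c.png

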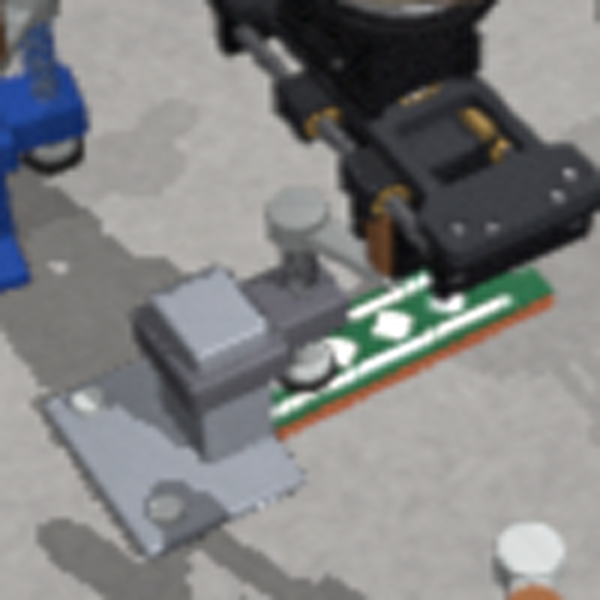

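The pad (310,365) is now close above the glaze. I measure what gap remains.

```bash
cat > pad.py <<'E'
from h import *
im,d=imaging.snapshot("scene");P=cloud("scene",d)
a=np.radians(-8.5);u=np.array([np.cos(a),np.sin(a)]);v=np.array([-u[1],u[0]]);org=np.array([.6461,-.0418])
X=(P[...,:2]-org)@u;Y=(P[...,:2]-org)@v;Z=P[...,2];g=im.astype(int)
for c in range(292,301):
    print(c,[(int(Z[r,c]*1000),int(g[r,c].mean())) for r in range(258,274)])
E
python3 pad.py
```

```text
292 [(85, 110), (83, 117), (78, 99), (77, 93), (84, 94), (86, 111), (81, 104), (76, 86), (69, 82), (66, 87), (64, 93), (18, 58), (25, 56), (11, 74), (14, 86), (12, 174)]
293 [(81, 114), (83, 111), (80, 89), (72, 84), (71, 82), (66, 80), (39, 79), (31, 81), (25, 85), (24, 123), (26, 129), (21, 95), (17, 46), (21, 37), (12, 104), (11, 217)]
294 [(83, 117), (82, 100), (78, 87), (69, 82), (69, 81), (66, 88), (39, 110), (33, 115), (24, 116), (26, 163), (29, 177), (19, 136), (21, 63), (18, 50), (9, 164), (14, 249)]
295 [(84, 108), (80, 87), (76, 82), (70, 83), (65, 79), (43, 98), (37, 136), (35, 142), (30, 144), (24, 182), (25, 198), (23, 155), (20, 70), (16, 70), (13, 206), (15, 212)]
296 [(79, 99), (75, 86), (70, 82), (67, 81), (61, 96), (41, 144), (38, 158), (35, 159), (27, 160), (25, 186), (27, 194), (27, 161), (20, 73), (17, 89), (11, 246), (14, 166)]
297 [(79, 90), (73, 82), (72, 81), (65, 81), (46, 101), (38, 157), (36, 163), (31, 163), (27, 178), (26, 197), (23, 188), (20, 130), (20, 57), (17, 77), (13, 193), (13, 122)]
298 [(76, 83), (71, 82), (66, 81), (64, 87), (26, 133), (30, 176), (25, 170), (25, 171), (27, 194), (27, 200), (27, 172), (19, 89), (19, 58), (21, 133), (10, 124), (12, 85)]
299 [(73, 83), (70, 81), (66, 78), (11, 89), (12, 192), (25, 166), (28, 182), (24, 187), (24, 187), (20, 159), (21, 109), (25, 60), (17, 116), (11, 162), (11, 107), (12, 77)]
300 [(68, 84), (64, 81), (63, 77), (15, 101), (9, 221), (15, 220), (20, 189), (22, 142), (26, 110), (16, 76), (22, 54), (16, 129), (11, 238), (13, 160), (10, 89), (10, 86)]
```

```bash
python3 -m creep '[[[1.24,0.16,-0.1,0,0,0,1],[2.47,0.01,-0.19,0,0,0,1],[3.64,-0.45,-0.29,0,0,0,1],[4.65,-1.18,-0.38,0,0,0,1],[5.45,-2.13,-0.48,0,0,0,1]]]'|egrep 'pos|force'; python3 -m creep '[[[0,0,0,0,0,0,1],[0,0,0,0,0,0,1]]]' | egrep 'pos|force'; python3 pad.py | sed -n 4,8p
```

```text
tcp_pos: [0.6876, -0.0107, 0.1558]
ft_force: [-6.6, 0.8, 6.7]
gripper_force: 25.0
tcp_pos: [0.6882, -0.0119, 0.1558]
ft_force: [2.1, -3.5, 1.1]
gripper_force: 25.0
295 [(247, 35), (237, 74), (233, 41), (228, 20), (222, 48), (44, 94), (39, 139), (36, 145), (32, 141), (25, 148), (23, 195), (23, 178), (21, 111), (18, 53), (9, 106), (12, 199)]
296 [(246, 48), (236, 62), (231, 34), (225, 26), (65, 71), (44, 145), (36, 162), (35, 161), (26, 160), (26, 170), (24, 199), (24, 185), (18, 117), (17, 65), (14, 132), (12, 126)]
297 [(233, 36), (232, 33), (226, 22), (224, 45), (44, 92), (36, 159), (38, 166), (34, 164), (29, 168), (23, 183), (21, 200), (19, 174), (17, 102), (20, 49), (16, 86), (12, 83)]
298 [(233, 23), (228, 24), (227, 24), (63, 63), (14, 134), (25, 185), (24, 174), (25, 172), (25, 195), (23, 201), (22, 189), (18, 134), (17, 65), (12, 39), (14, 69), (10, 77)]
299 [(232, 22), (229, 24), (224, 39), (10, 99), (11, 243), (11, 225), (23, 158), (23, 180), (23, 198), (23, 185), (21, 135), (16, 77), (16, 72), (9, 56), (15, 73), (12, 80)]
```

The pad's lower edge moved only 2.5 mm while the screw went down 4.8 mm, so it has touched with about 2.3 mm of spring (14 N). I add 0.6 rad to reach about 27 N, then let go.

```bash
python3 -m creep '[[[0.4,-0.75,-0.06,0,0,0,1],[0.65,-1.6,-0.13,0,0,0,1],[0.78,-2.35,-0.19,0,0,0,1],[0.8,-2.85,-0.23,0,0,0,1],[0.8,-2.85,-0.23,0,0,0,1]]]'|egrep 'pos|force'; python3 -m creep '[[[0,0,0,0,0,0,1],[0,0,0,0,0,0,1]]]' | egrep 'pos|force'; python3 pad.py | sed -n 4,6p; python3 -m creep '[[[0,0,0,0,0,0,0],[0,0,0,0,0,0,0],[0,0,0,0,0,0,0],[0,0,0,0,0,0,0]]]'; python3 -m creep '[[[0,0,3,0,0,0,0],[0,0,8,0,0,0,0],[0,0,10,0,0,0,0],[-5,0,10,0,0,0,0],[-10,0,10,0,0,0,0]]]'|grep pos;  python3 -m creep '[[[-5,0,0,0,0,0,0],[-10,0,0,0,0,0,0],[-14,0,0,0,0,0,0],[-14,0,0,0,0,0,0]]]'; python3 pad.py | sed -n 4,6p; python3 - <<'E'
from h import *
ims=[]
for cam in("top","scene"):
    im,d=imaging.snapshot(cam);P=cloud(cam,d);g=im.astype(int)
    Q=rect(P,.12,.24,.58,.8,-.14,.05,cam+" knob",g[...,0]>g[...,2]+50)
    r,c=((115,190),(280,340)) if cam=="top" else ((200,310),(245,325))
    ims.append(cv2.resize(im[r[0]:r[1],c[0]:c[1]],(400,530),interpolation=2))
save("c3",np.hstack(ims))
E
```

```text
tcp_pos: [0.6959, -0.0404, 0.1535]
ft_force: [3.2, 1.4, 2.2]
gripper_force: 25.0
tcp_pos: [0.6959, -0.0404, 0.1535]
ft_force: [4.5, 0.2, 1.9]
gripper_force: 25.0
295 [(83, 105), (77, 88), (77, 83), (68, 81), (66, 80), (44, 99), (37, 137), (31, 145), (32, 141), (24, 149), (25, 194), (24, 178), (20, 112), (17, 51), (17, 108), (13, 196)]
296 [(82, 95), (75, 85), (72, 83), (65, 78), (65, 94), (40, 145), (39, 161), (35, 163), (28, 159), (22, 169), (23, 200), (23, 185), (16, 118), (19, 65), (14, 133), (16, 125)]
time_s: 20.45
tcp_pos: [0.6952, -0.0403, 0.1532]
tcp_rot: [-0.001, 0.074, 0.997, -0.002]
ft_force: [-0.2, 0.4, -0.6]
width: 0.0459
gripper_force: 0.0
tcp_pos: [0.5944, -0.0403, 0.2533]
time_s: 21.35
tcp_pos: [0.4513, -0.0399, 0.2538]
tcp_rot: [-0.001, 0.074, 0.997, -0.002]
ft_force: [0.7, -0.7, -0.1]
width: 0.0476
gripper_force: 0.0
295 [(81, 102), (81, 82), (76, 79), (71, 77), (62, 75), (45, 93), (39, 130), (31, 135), (27, 132), (18, 139), (25, 183), (21, 167), (15, 104), (18, 47), (9, 99), (13, 185)]
296 [(79, 93), (77, 80), (70, 78), (68, 77), (63, 90), (41, 136), (35, 152), (34, 151), (28, 150), (20, 158), (21, 187), (22, 174), (17, 109), (17, 60), (15, 125), (8, 117)]
297 [(80, 83), (74, 77), (70, 75), (70, 75), (41, 92), (38, 149), (33, 154), (29, 154), (26, 157), (23, 170), (25, 189), (22, 164), (20, 96), (14, 46), (10, 79), (16, 75)]
top knob 29 [695.6 -39.8] [15.1 16.1] 23.5 z [0.1756 0.1804 0.1865] px [300. 139.]
scene knob 115 [698.  -37.7] [20.5 20.5] 86.3 z [0.146  0.1714 0.18  ] px [278. 244.]Traceback (most recent call last):
  File "pad.py", line 6, in <module>
    print(c,[(int(Z[r,c]*1000),int(g[r,c].mean())) for r in range(258,274)])
              ~~~^^^^^^^^^^^^^
ValueError: cannot convert float NaN to integer
```

View pics/c3.png

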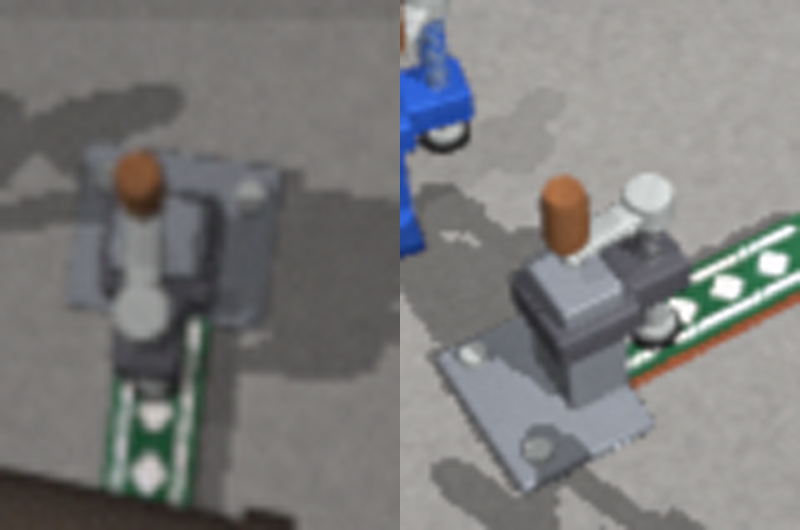

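The pad didn't move during the last 0.6 rad, so it is seated at about 27 N. The fragment is still against the column and in line, the knob is free and the hand is clear. I hand it in.

```bash
python3 -c "
from rig import robot
print(robot.sign_off())"
```

```text
the job is handed in; nothing more can be done
None
```

I handed the job in at about 22 s of the 72 s limit, but sign-off gave no verdict: the fragment lies flat against the clamp's column, broken end out and centred to about 2 mm. The pad presses it with about 27 N (estimated from how far the spring gave), the hand is clear of everything, and nothing I did went near the trowel or mallet, though I did not re-measure them.

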